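# Crank the parcel lift up and pass the carton to the outfeed shelf

### The arm

A 6-joint arm with a two-finger parallel gripper is mounted at the origin on a cart in front of the work surface, level with it; the furniture and walls round the work are solid. World frame = base frame: x ahead of the robot, y to its left, z up, the work surface at z = 0. Lengths are in m, angles in rad, forces in N, time in s.
With the tool pointing down it reaches from about 0.35 to 0.975 m from the base axis. Payload 4.9 kg.
Tool frame: the origin (TCP) lies at the very end of the fingers, on their centre line; the grasp point (between the pads) lies 19 mm behind it; z points along the fingers, y is the line along which they close (so a half turn about z gives the same grasp; the last joint's range is limited). The gripper opens to 85 mm and grips with 20 to 120 N. Pads are 22 mm wide; open, the fingers measure 114 mm over their backs; the gripper's body (76 mm by 85 mm) begins 54 mm behind the grasp point. The pads swing forward as they close: fully open they stand 13 mm farther back than shut.
Start: joints at [-1.467, 0.053, 1.613, -0, 1.476, -0.119], TCP at [0.138, -0.61, 0.21] pointing down, gripper open.
Joint ranges: [-3.01, 3.01], [-1.01, 2.22], [0.06, 2.58], [-1.02, 4.17], [0.09, 2.62], [-3.14, 3.14]. Speed limits (rad/s): [2.57, 2.57, 3.14, 3.14, 3.14, 3.14].

### API

Orientations are given as a rotation vector (axis times angle).
In Python, from station import ctrl gives the robot as it stands.
- The arm moves only by the tool jog_arm, never from a script. Its argument "plan" is a list of rows, each a list of 7 numbers: the shift along the tool's x, y, z in units of 0.02 m (1.0 is 0.02 m), then the turn, a rotation vector about the tool's x, y, z in units of 45 degrees (1.0 is 45 degrees), then the opening, from -1 (shut) to 1 (fully open). A call has 1 to 8 rows; each row shifts and turns the commanded pose from where the row before left it, along the tool's axes as they then stand; what a row does not reach is not made up. A row lasts 1/10 s, in which the tool goes at most 50 mm and 8.59 degrees, less where a joint would pass 70% of its speed; a pose out of reach is approached as far as the arm can. A call with a number of a shift or a turn outside -1 to 1 is refused whole. A call with a gripper value outside its range is refused whole. The fingers move at their own pace and stop on an object; "grip_force" is the grip in N (left out, the last holds). Time passes only in rows, so rows that do not move let the fingers close. It gives the time, the measured TCP pose, the force, the opening and the grip force at its end, in the units of the state.
- ctrl.get_obs(): the state, without advancing time (a new reading comes with each control period).
- ctrl.get_image(name): name is "scene" or "top" or "wrist"; returns (picture, depth): 384x512x3 uint8, red, green, blue; 384x512 float32, m along the optical axis (not along the pixel's ray), 0 where there is no reading.
- ctrl.camera_info(name): a dict with "camera_matrix" (3x3 intrinsics, pixels), "rvec" (rotation vector, rad) and "tvec" (3), from world to camera coordinates, as OpenCV has them; the wrist camera has in their place "T_tool_cam" (4x4, takes a point from camera to tool coordinates, whose origin is the TCP and whose axes are the flange's). Camera axes: x right, y down, z forward; pixel columns grow to the right and rows downward; lengths in m; the calibration is good to about 2 mm. The wrist camera is an equidistant fisheye: a pixel r from the principal point sees the ray r / f radians off the axis. A picture is of the moment at which its call begins: read the wrist's pose just before it. camera_info takes no time and is no camera call.
- ctrl.finish_job(): hands the job in; it is judged then, once.
The state is a dict: "t": time; "q": joint angles; "dq": joint speeds; "effort": joint torques, N m; "tool_pos": TCP position; "tool_rot": TCP orientation; "contact_force": force on the tool from outside, world axes, zero at the start; "wrist_torque": the same for the moment, N m; "opening": finger opening in m; "grip_force": force on a finger pad.
Only numpy, scipy, OpenCV 4.12 (cv2) and the standard library are available. Lean on these libraries where they do the work, as an engineer would, in place of code of your own. Each camera call takes 0.05 s, during which the arm holds its last target. There are 200 camera calls.

### The job

Fit the loose crank onto the square shaft of the small parcel lift and wind it clockwise until the lift's platform is level with the outfeed shelf behind it. Then slide the carton across, without lifting it off, so that it lies wholly on the shelf, and leave the platform level and the crank on its shaft.

Things in the scene. Friction and masses are not known exactly. Their poses are not given: they have to be found in the camera images.
- crank_hub (a point): Centre of the hub (half-way up) of the loose dark steel crank, 107 mm long, lying flat on the table, about 0.23 kg. x: from the hub along the arm to the handle; z: up. Hub: block 34 mm along x, 32 along y, 38 high. In its underside a square socket 18 mm wide, 30 deep, chamfered mouth, sides parallel to the hub's. Arm: 22 wide, 12 thick, flush with the hub's underside.
- crank_mouth (a point): Centre of the socket's mouth, on the hub's underside: 19 mm below crank_hub. Axes as there.
- crank_knob (a point): Centre of the crank's upright handle, a black round sleeve 26 mm across and 56 mm high that spins freely on its pin, so it can be held while carried round. Its axis is 75 mm along x from the hub's. The sleeve spans 14 to 70 mm above the crank's underside; this point lies 42 mm above it. Axes as the hub's.
- shaft_seat (a point): Foot of the upright steel shaft on its axis, 140 mm above the table, on a round collar (32 mm across, 8 high) on top of a grey tower 56 mm square; a fully fitted crank's underside rests here. Shaft: 16 mm square, 18 tall, with a round conical nose 10 mm higher; at the start its sides are parallel to the axes of lift, so the crank fits in four directions.
- lift: The fixed parcel lift. Origin on the table under the platform's centre; x: from the platform towards the shelf, y: from the shaft's tower towards the platform, z: up. The shaft is 200 mm from the origin along -y. Two masts at y = +-90 mm, their tops 95 mm above the table, guide the platform.
- platform_top (a point): Centre of the upper face of the lift's aluminium platform, 104 mm along x, 156 mm along y; 22 mm above the table at the start. Axes as lift.
- lift_platform (a joint): Rise of the platform from its start, m. One full turn of the shaft clockwise (seen from above) raises it 22 mm; anticlockwise lowers it. It stays where it is left. Light: under 3 N at the handle. It can rise past the shelf (up to 66 mm).
- shelf_edge (a point): Middle of the near edge of the fixed steel outfeed shelf, level with its flat top, 60 to 70 mm above the table. Axes as lift. The shelf reaches 150 mm along x from here and is 190 mm wide along y; an upright stop, 24 mm high, begins 148 mm from here along x. The first 14 mm are a ramp rising 5 mm to the flat top; the platform's edge is 4 mm away.
- carton_center (a point): Centre (half-way up) of a small taped cardboard carton, 81 mm along its x, 120 mm along its y, 51 mm high, about 0.2 kg. It stands on the platform with its x roughly along the lift's x.

How it is judged:
On the way, in this order (a step that is already met when the one before it is completed fails the run):
1. the crank is fully seated on the square shaft (horizontal distance between crank_mouth and shaft_seat below 0.004 m and z of crank_mouth in the frame of shaft_seat between -0.004 and 0.005 m and angle between crank_hub's own z axis and vertical below 0.16 rad), for 0.2 s.
2. with the crank on the shaft, the platform is level with the shelf (within 3.5 mm) while the carton is still on the platform (z of platform_top in the frame of shelf_edge between -0.0035 and 0.0035 m and horizontal distance between crank_mouth and shaft_seat below 0.004 m and z of crank_mouth in the frame of shaft_seat below 0.005 m and x of carton_center in the frame of shelf_edge below 0 m), for 0.2 s.
At the end, for the whole second after the job is handed in: The carton stands upright and at rest wholly on the shelf (its centre at least 39 mm past the near edge and before the stop, within 38 mm of the shelf's middle line); the platform is level with the shelf within 4.5 mm; the crank is still fully on the shaft (underside within 5 mm of the seat) (all of step 1 and x of carton_center in the frame of shelf_edge between 0.039 and 0.112 m and y of carton_center in the frame of shelf_edge between -0.038 and 0.038 m and z of carton_center in the frame of shelf_edge between 0.021 and 0.03 m and angle between carton_center's own z axis and vertical below 0.08 rad and linear speed of carton below 0.01 m/s and z of platform_top in the frame of shelf_edge between -0.0045 and 0.0045 m); the robot touches nothing.
It fails at once if the carton is lifted clear off platform and shelf (more than 30 mm above the shelf) (z of carton_center in the frame of shelf_edge above 0.056 m).
It fails at once if the carton is tipped over (angle between carton_center's own z axis and vertical above 0.5 rad).
It also fails if it takes over 72 s, if anything falls off the work surface, if the arm or the gripper's body presses on something with over 40 N, if the wrist force passes 120 N, or if a joint passes its speed limit or range.

## Working session

There is one attempt and no reset: what is moved stays moved. The work goes in short steps, Python scripts to look and compute and a tool call to move; the robot and the scene stay as the last step left them, time stands still between calls to the robot, and variables do not carry over. Pictures are saved under pics/ and viewed, at most 10 in all, crops included, and the job is handed in when it is done.

Besides the shell and the picture viewer there is one more tool, called after "Request:" as name(argument=value, ...), one argument or row to a line, values as JSON. jog_arm: Moves the arm, as the interface text tells. Shifts and turns lie within -1 to 1; 1 stands for 0.02 m of shift or 45 degrees of turn. Its arguments: {"type":"object","properties":{"plan":{"type":"array"},"grip_force":{"type":"number"}},"required":["plan"]}

```bash
mkdir -p pics
cat > h.py <<'E'
import numpy as np, cv2
from station import ctrl
from scipy.spatial.transform import Rotation as R
def cam(n):
    i=ctrl.camera_info(n); return np.array(i["camera_matrix"]),cv2.Rodrigues(np.array(i["rvec"],float))[0],np.array(i["tvec"],float).ravel()
def cloud(n,depth):
    K,Rm,t=cam(n); v,u=np.mgrid[:384,:512]; 
    p=np.stack([(u-K[0,2])/K[0,0]*depth,(v-K[1,2])/K[1,1]*depth,depth],-1)
    return (p-t)@Rm
def save(n,img): cv2.imwrite(n,img[...,::-1])
E
python3 - <<'E'
from h import *
for n in("scene","top"):
    im,d=ctrl.get_image(n); np.savez(n+"0.npz",im=im,d=d)
    save(f"pics/{n}0.png",im); K,Rm,t=cam(n); print(n,-Rm.T@t,K[0,0])
o=ctrl.get_obs();print(o["tool_pos"],o["tool_rot"],o["opening"])
E
```

```text
scene [0.06944468 0.66030388 0.73770893] 473.0137653954373
top [ 0.38897065 -0.1337194   0.98007156] 433.1913220413007
[ 0.13805259 -0.60895003  0.20919354] [-3.12029593e+00 -3.49123679e-01 -1.68865283e-05] 0.08554589607990137
```

View pics/top0.png

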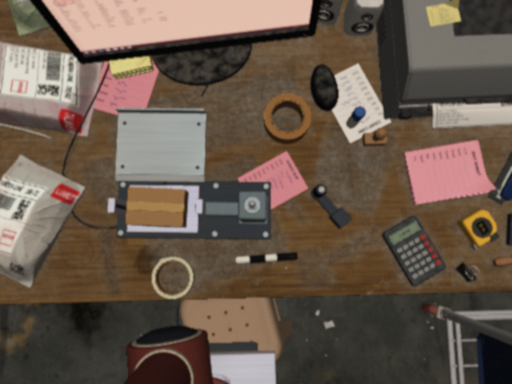

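View pics/scene0.png

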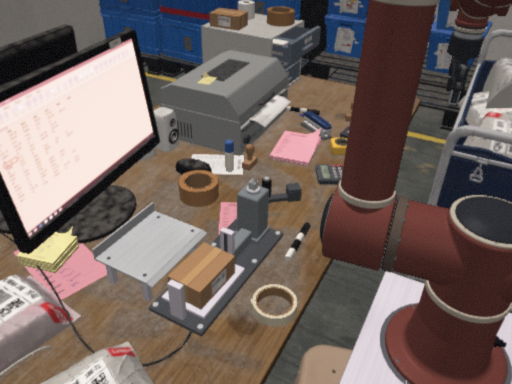

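The top view shows the lift base around (195,210), with the carton at (157,208), the shaft at (252,206) and the shelf at (162,145). The crank's knob is at (320,190) and its hub at (341,217). I'll measure these next.

Run:
```python
from h import *
z=np.load("top0.npz"); im,d=z["im"],z["d"]; P=cloud("top",d)
Z=P[...,2]
def med(v0,v1,u0,u1): return np.round(np.median(P[v0:v1,u0:u1].reshape(-1,3),0),4)
print("table",med(228,240,300,310),"shelf",med(130,160,140,180),"carton",med(200,215,145,170),"tower",med(195,215,243,262))
def rect(name,mask,lo,hi,box):
    m=np.zeros(Z.shape,np.uint8); v0,v1,u0,u1=box; s=(Z>lo)&(Z<hi)&mask; m[v0:v1,u0:u1]=s[v0:v1,u0:u1]
    n,l,st,c=cv2.connectedComponentsWithStats(m); k=1+np.argmax(st[1:,4]); q=P[l==k]
    r=cv2.minAreaRect((q[:,:2]*1000).astype(np.float32)); print(name,st[k],np.round(r[0],1),np.round(r[1],1),round(r[2],1),"z",np.round(np.percentile(q[:,2],[5,50,95]),4)); return q
T=np.ones_like(Z,bool)
rect("shelf",T,.05,.08,(95,185,105,215))
rect("carton",T,.06,.09,(183,235,120,195))
rect("tower",T,.115,.137,(185,230,230,275))
rect("collar",T,.143,.19,(185,230,230,275))
rect("base",T,.004,.02,(170,245,105,280))
rect("crank",T,.005,.09,(180,232,305,355))
rect("knob",T,.05,.09,(180,232,305,355))
rect("hub",T,.028,.045,(200,232,325,355))
b=cv2.resize(im[175:235,230:360],None,fx=6,fy=6,interpolation=cv2.INTER_CUBIC); save("pics/c1.png",b)
np.set_printoptions(linewidth=250)
print((Z[184:230:2,310:354:2]*1000).round().astype(int))
```

```text
table [ 4.074e-01 -2.354e-01 -4.000e-04] shelf [0.6046 0.0757 0.0647] carton [0.4694 0.08   0.0713] tower [ 0.4628 -0.121   0.1378]
shelf [ 115  111   91   71 6178] [600.6  74.4] [190.7 149.4] 87.9 z [0.0614 0.0646 0.0676]
carton [ 125  187   61   41 2201] [470.4  84.8] [121.3  80.9] 85.6 z [0.0684 0.0712 0.074 ]
tower [238 192  29  29 601] [ 462.1 -120.5] [55.5 54.9] 88.3 z [0.1269 0.131  0.1335]
collar [247 200  10   9  73] [ 463.1 -119.8] [17.4 15.6] 87.8 z [0.1556 0.1588 0.1669]
base [ 116  181  156   59 3915] [468.3  12. ] [346.  131.4] 87.9 z [0.0064 0.0095 0.0155]
crank [311 184  41  45 632] [ 467.  -289.8] [106.1  32.8] 39.9 z [0.0089 0.0353 0.0688]
knob [314 184  13  13  91] [ 497.7 -265.6] [23.6 24.2] 58.3 z [0.0532 0.0672 0.0734]
hub [331 208  21  21 239] [ 439.3 -312.8] [33.8 33. ] 38.8 z [0.0342 0.0375 0.0404]
[[  0   1   0  -2  -3  65   0  -5   1  -2   0   1  -1   1   2  -3  -3  -4   1   0   1  -3]
 [ -1  -1  -1  62  -3   0  -2  68   1   0  -2  -5   0  -1   1  -2   0   0   0  -2  -1  -1]
 [ -2   0  31  67  14  70  72   0  68   1   1  -1  -4   0  -2   0  -1   0   1   0  
[... 1128 characters left out ...]
1   1  -4  -2  13  13  37  40  36  37  36  36  38  -1  -3  -2]
 [ -3   1  -3  -2  -1  -1   0  -3  -5   0  13  38  38  39  37  43  35  36  32  37 980  -1]
 [  0   2  -2   2   1   1   0   1   1  -1  12  40  36  37  40  37  39  38  42  38  38  -2]
 [ -1  -2  -1  -1   0   0   0   2   0   0  -3  16  38  38  38  37  37  37  39  39  37   0]
 [ -1  -1  -1   2  -3  -1   0  -1  -1   0   1   0  19  39  36  38  37  38  39  40   1   2]
 [  1   0   0  -1  -2   0  -1  -1  -3   0  -1  -1   3  22  39  38  37  38   1   0  -2   3]
 [  1  -2  -1   1  -4   2 980  -2   3   1  -2  -2   3   4  26  36  38  -1  -2  -4   1  -2]
 [ -2   0   1   0   3   0   1  -1  -4  -3  -2   0  -3  -1   6  30   0  -2   0  -3  -3  -2]]
```

View pics/c1.png

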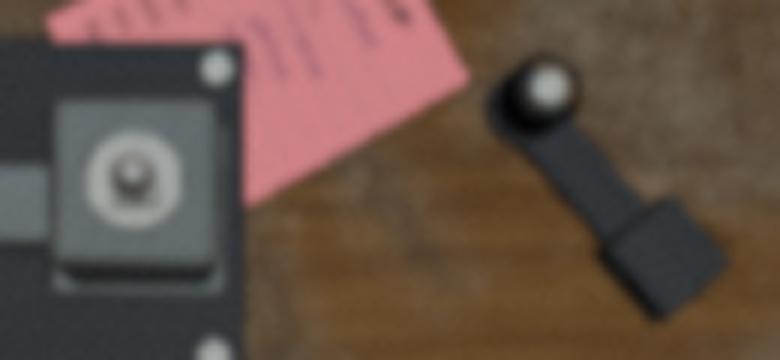

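The crop shows the crank arm running from its hub (665,260) to the knob (540,90), at a yaw of about 39°, and the shaft on its tower at (133,178). The lift x axis is at about -2.2° yaw. I'll move towards the hub.

Add to h.py:
```python
def go(x,y,z,yaw=None):
    o=ctrl.get_obs(); Rm=R.from_rotvec(o["tool_rot"]); M=Rm.as_matrix(); yw=np.degrees(np.arctan2(M[1,0],M[0,0]))
    d=Rm.inv().apply(np.array([x,y,z])-o["tool_pos"])/.02
    print("t",round(o["t"],2),"pos",np.round(o["tool_pos"],4),"yaw",round(yw,2),"tilt",np.round(M[:,2],3),"F",np.round(o["contact_force"],1),"open",round(o["opening"],4))
    r=None
    if yaw is not None:
        T=R.from_matrix(np.array([[np.cos(yaw),np.sin(yaw),0],[np.sin(yaw),-np.cos(yaw),0],[0,0,-1]]).T) if 0 else R.from_euler("z",yaw,degrees=True)*R.from_euler("x",180,degrees=True)
        r=np.degrees((Rm.inv()*T).as_rotvec())/45
        r=np.round(r,3)
    print("shift units",np.round(d,3),"turn units",r)
```

```text
(no output)
```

Request:
jog_arm(
  plan=[
    [1,-0.62,0,0,0,0,1],
    [1,-0.62,0,0,0,0,1],
    [1,-0.62,0,0,0,0,1],
    [1,-0.62,0,0,0,0,1],
    [1,-0.62,0,0,0,0,1],
    [1,-0.62,0,0,0,0,1],
    [1,-0.62,0,0,0,0,1],
    [1,-0.62,0,0,0,0,1],
  ],
)

```text
t: 0.9
tool_pos: [0.2727, -0.4764, 0.2097]
tool_rot: [-3.121, -0.349, 0.0]
contact_force: [0.2, 0.6, -0.0]
opening: 0.0856
grip_force: 0.0
```

Request:
jog_arm(
  plan=[
    [1,-0.62,0.4,0,0,0,1],
    [1,-0.62,0.4,0,0,0,1],
    [1,-0.62,0.4,0,0,0,1],
    [1,-0.62,0.4,0,0,0,1],
    [1,-0.62,0.4,0,0,-0.15,1],
    [1,-0.62,0.4,0,0,-0.15,1],
    [1,-0.62,0.4,0,0,-0.15,1],
    [0.8,-0.5,0.4,0,0,-0.14,1],
  ],
)

```text
t: 1.7
tool_pos: [0.3916, -0.3381, 0.1454]
tool_rot: [-2.955, -1.064, 0.0]
contact_force: [-0.1, -0.6, -0.2]
opening: 0.0855
grip_force: 0.0
```

```bash
python3 -c "
from h import *
go(.4393,-.3128,.012,39.2)"
```

```text
t 1.7 pos [ 0.3916 -0.3381  0.1454] yaw 39.62 tilt [-0.     0.001 -1.   ] F [-0.1 -0.6 -0.2] open 0.0855
shift units [2.642 0.552 6.67 ] turn units [-0.001 -0.     0.009]
```

Request:
jog_arm(
  plan=[
    [1,0.2,0.3,0,0,0,1],
    [1,0.2,0.3,0,0,0,1],
    [0.4,0,0.4,0,0,0,1],
    [0,0,1,0,0,0,1],
    [0,0,1,0,0,0,1],
    [0,0,0,0,0,0,1],
    [0,0,0,0,0,0,1],
  ],
)

```text
t: 2.4
tool_pos: [0.4328, -0.3151, 0.0858]
tool_rot: [-2.957, -1.056, 0.001]
contact_force: [0.4, -0.3, 0.2]
opening: 0.0853
grip_force: 0.0
```

```bash
python3 -c "
from h import *
go(.4393,-.3128,.012,39.2)
im,d=ctrl.get_image('wrist');save('pics/w1.png',im)"
```

```text
t 2.4 pos [ 0.4328 -0.3151  0.0858] yaw 39.3 tilt [-0.001  0.001 -1.   ] F [ 0.4 -0.3  0.2] open 0.0853
shift units [0.325 0.125 3.692] turn units [-0.002  0.     0.002]
```

View pics/w1.png

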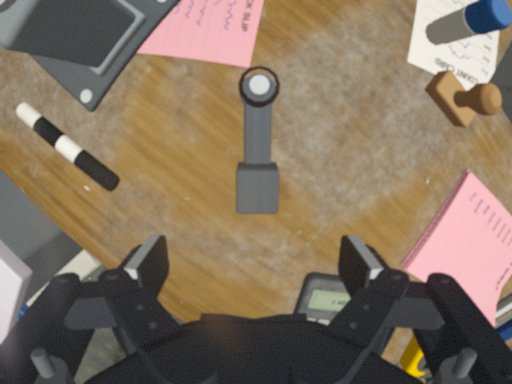

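The crank is upright in the wrist view, with its hub at (258,188), centred between the fingers and aligned with them. I'll go down and grip.

Request:
jog_arm(
  plan=[
    [0.32,0.12,0.6,0,0,0,1],
    [0,0,1,0,0,0,1],
    [0,0,1,0,0,0,1],
    [0,0,0.7,0,0,0,1],
    [0,0,0.3,0,0,0,1],
    [0,0,0,0,0,0,1],
    [0,0,0,0,0,0,1],
  ],
)

```text
t: 3.15
tool_pos: [0.4404, -0.3135, 0.0151]
tool_rot: [2.957, 1.056, 0.001]
contact_force: [0.7, 0.2, 0.6]
opening: 0.085
grip_force: 0.0
```

```bash
python3 -c "
from h import *
go(.4393,-.3128,.012,39.2)"
```

```text
t 3.15 pos [ 0.4404 -0.3135  0.0151] yaw 39.31 tilt [ 0.001 -0.001 -1.   ] F [0.7 0.2 0.6] open 0.085
shift units [-0.023 -0.062  0.153] turn units [ 0.002 -0.     0.003]
```

Request:
jog_arm(
  plan=[
    [0,0,0,0,0,0,-1],
    [0,0,0,0,0,0,-1],
    [0,0,0,0,0,0,-1],
    [0,0,0,0,0,0,-1],
    [0,0,0,0,0,0,-1],
    [0,0,0,0,0,0,-1],
    [0,0,0,0,0,0,-1],
  ],
  grip_force=60,
)

```text
t: 3.85
tool_pos: [0.4401, -0.3133, 0.0152]
tool_rot: [2.958, 1.057, 0.0]
contact_force: [-1.3, 1.5, 5.2]
opening: 0.0282
grip_force: 58.9
```

Request:
jog_arm(
  plan=[
    [0,0,-0.5,0,0,0,-1],
    [0,0,-1,0,0,0,-1],
    [0,0,-1,0,0,0,-1],
    [0,0,-1,0,0,0,-1],
    [0,0,-1,0,0,0,-1],
    [0,0,-1,0,0,0,-1],
    [0,0,-1,0,0,0,-1],
    [0,0,-1,0,0,0,-1],
  ],
)

```text
t: 4.65
tool_pos: [0.4394, -0.3126, 0.1646]
tool_rot: [-2.958, -1.057, 0.001]
contact_force: [-0.6, 0.3, -2.0]
opening: 0.0278
grip_force: 59.4
```

```bash
python3 -c "
from h import *
go(.4627,-.1202,.20,-2.2)"
```

```text
t 4.65 pos [ 0.4394 -0.3126  0.1646] yaw 39.31 tilt [-0.001  0.001 -1.   ] F [-0.6  0.3 -2. ] open 0.0278
shift units [ 6.997 -6.704 -1.765] turn units [-0.001  0.001  0.923]
```

Request:
jog_arm(
  plan=[
    [0,0,-1,0,0,0,-1],
    [0,0,-1,0,0,0,-1],
    [0.8,-0.8,-0.3,0,0,0,-1],
    [0.9,-0.9,0,0,0,0,-1],
    [0.9,-0.9,0,0,0,0,-1],
    [0.9,-0.9,0,0,0,0,-1],
    [0.9,-0.9,0,0,0,0,-1],
    [0.9,-0.9,0,0,0,0,-1],
  ],
)

```text
t: 5.45
tool_pos: [0.4542, -0.1626, 0.2098]
tool_rot: [-2.958, -1.056, 0.001]
contact_force: [0.4, 0.4, -3.1]
opening: 0.0274
grip_force: 59.5
```

Request:
jog_arm(
  plan=[
    [0.9,-0.8,0,0,0,0,-1],
    [0.5,-0.4,0,0,0,0,-1],
    [0,0,0,0,0,0.18,-1],
    [0,0,0,0,0,0.18,-1],
    [0,0,0,0,0,0.18,-1],
    [0,0,0,0,0,0.18,-1],
    [0,0,0,0,0,0.18,-1],
    [0,0,0,0,0,0.02,-1],
  ],
)

```text
t: 6.25
tool_pos: [0.4609, -0.1277, 0.2099]
tool_rot: [-3.141, 0.059, 0.001]
contact_force: [-0.8, -0.6, -2.6]
opening: 0.0277
grip_force: 59.5
```

Request:
jog_arm(
  plan=[
    [0,0,0,0,0,0,-1],
    [0,0,0,0,0,0,-1],
  ],
)

```text
t: 6.45
tool_pos: [0.461, -0.1276, 0.2102]
tool_rot: [-3.141, 0.054, 0.001]
contact_force: [0.1, -0.1, -2.7]
opening: 0.0276
grip_force: 59.5
```

Run:
```python
from h import *
go(.4627,-.1202,.186,-2.2)
im,d=ctrl.get_image('wrist');save('pics/w2.png',im)
for n in("top","scene"):
    im,d=ctrl.get_image(n);np.savez(n+"1.npz",im=im,d=d)
    if n=="scene": save('pics/s2.png',cv2.resize(im[130:280,180:360],None,fx=4,fy=4))
z=np.load("top1.npz");P=cloud("top",z["d"]);Z=P[...,2]
m=(Z>.24)&(Z<.30)&(P[...,1]>-.18)&(P[...,1]<-.06)&(P[...,0]>.5)&(P[...,0]<.6)
print(m.sum(),np.median(P[m],0))
```

```text
t 6.45 pos [ 0.461  -0.1276  0.2102] yaw -1.98 tilt [-0.  0. -1.] F [ 0.1 -0.1 -2.7] open 0.0276
shift units [ 0.07  -0.373  1.208] turn units [-0.     0.     0.005]
0 [nan nan nan]
  return _methods._mean(a, axis=axis, dtype=dtype,
  ret = um.true_divide(
```

View pics/s2.png

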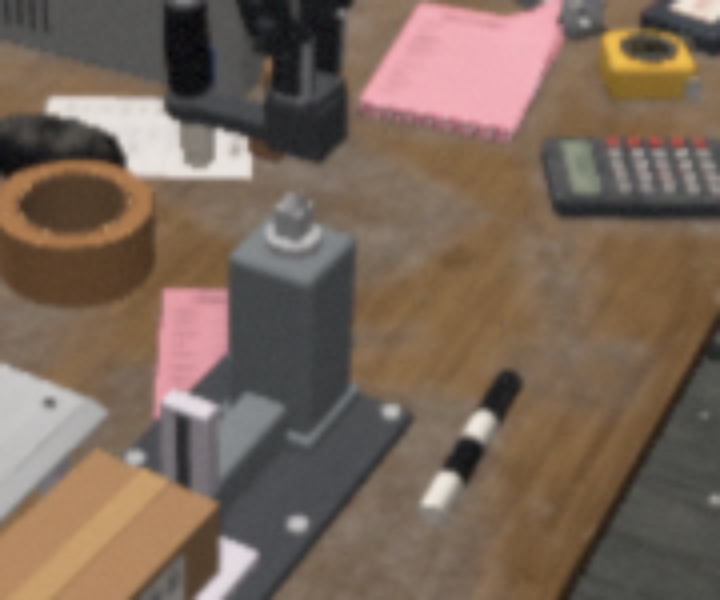

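The crank hangs level in the grip above the tower; in the crop, the hub is at (305,120) and the shaft nose at (292,205). I'll centre it and lower it.

Request:
jog_arm(
  plan=[
    [0.1,-0.37,0,0,0,0,-1],
    [0,0,0.5,0,0,0,-1],
    [0,0,0.5,0,0,0,-1],
    [0,0,0.2,0,0,0,-1],
    [0,0,0,0,0,0,-1],
  ],
)

```text
t: 7.1
tool_pos: [0.4625, -0.1198, 0.1845]
tool_rot: [-3.14, 0.057, 0.004]
contact_force: [0.3, 0.3, -2.5]
opening: 0.0274
grip_force: 59.4
```

Run:
```python
from h import *
go(.463,-.1202,.155,-2.2)
```

```text
t 7.1 pos [ 0.4625 -0.1198  0.1845] yaw -2.08 tilt [-0.003  0.001 -1.   ] F [ 0.3  0.3 -2.5] open 0.0274
shift units [0.028 0.019 1.477] turn units [-0.001  0.004  0.003]
```

Request:
jog_arm(
  plan=[
    [0,0,0.3,0,0,0,-1],
    [0,0,0.3,0,0,0,-1],
    [0,0,0,0,0,0,-1],
  ],
)

```text
t: 7.4
tool_pos: [0.4629, -0.12, 0.1731]
tool_rot: [-3.14, 0.057, 0.002]
contact_force: [-0.4, 1.1, -2.6]
opening: 0.0272
grip_force: 59.6
```

Request:
jog_arm(
  plan=[
    [0,0,0.2,0,0,0,-1],
    [0,0,0.2,0,0,0,-1],
    [0,0,0,0,0,0,-1],
  ],
)

```text
t: 7.7
tool_pos: [0.4631, -0.1201, 0.1656]
tool_rot: [-3.141, 0.057, 0.002]
contact_force: [-0.5, 0.6, -2.0]
opening: 0.0276
grip_force: 59.5
```

Request:
jog_arm(
  plan=[
    [0,0,0.2,0,0,0,-1],
    [0,0,0,0,0,0,-1],
  ],
)

```text
t: 7.9
tool_pos: [0.4631, -0.1201, 0.1617]
tool_rot: [-3.141, 0.057, 0.001]
contact_force: [-0.9, 1.1, -2.8]
opening: 0.0275
grip_force: 59.5
```

Sliding on freely.

Request:
jog_arm(
  plan=[
    [0,0,0.2,0,0,0,-1],
    [0,0,0.12,0,0,0,-1],
    [0,0,0,0,0,0,-1],
  ],
)

```text
t: 8.2
tool_pos: [0.4634, -0.1202, 0.156]
tool_rot: [3.141, -0.057, -0.0]
contact_force: [-0.6, -0.4, -1.4]
opening: 0.0282
grip_force: 60.4
```

Request:
jog_arm(
  plan=[
    [0,0,0.05,0,0,0,-1],
    [0,0,0,0,0,0,-1],
  ],
)

```text
t: 8.4
tool_pos: [0.4636, -0.1203, 0.1559]
tool_rot: [3.141, -0.057, 0.001]
contact_force: [-2.6, 1.3, 3.7]
opening: 0.0278
grip_force: 61.7
```

Request:
jog_arm(
  plan=[
    [0,0,0,0,0,0,1],
    [0,0,0,0,0,0,1],
    [0,0,0,0,0,0,1],
    [0,0,0,0,0,0,1],
    [0,0,-1,0,0,0,1],
    [0,0,-1,0,0,0,1],
    [0,0,-1,0,0,0,1],
    [0,0,-1,0,0,0,1],
  ],
)

```text
t: 9.2
tool_pos: [0.4634, -0.1202, 0.2356]
tool_rot: [-3.141, 0.057, -0.0]
contact_force: [0.9, -1.3, 0.1]
opening: 0.0854
grip_force: 0.0
```

Request:
jog_arm(
  plan=[
    [0.75,0,-0.2,0,0,0,1],
    [1,0,0,0,0,0,1],
    [1,0,0,0,0,0,1],
    [1,0,0,0,0,0,1],
    [0,0,0,0,0,0,1],
    [0,0,0,0,0,0,1],
  ],
)

```text
t: 9.8
tool_pos: [0.5381, -0.1229, 0.2385]
tool_rot: [-3.141, 0.057, 0.002]
contact_force: [-0.3, -1.2, -0.2]
opening: 0.0854
grip_force: 0.0
```

Run:
```python
from h import *
a=np.radians(-2.2); go(.4635+.075*np.cos(a),-.1203+.075*np.sin(a),.166,-2.2)
im,d=ctrl.get_image('wrist');save('pics/w3.png',im)
```

```text
t 9.8 pos [ 0.5381 -0.1229  0.2385] yaw -2.07 tilt [-0.001  0.    -1.   ] F [-0.3 -1.2 -0.2] open 0.0854
shift units [0.023 0.016 3.625] turn units [-0.     0.001  0.003]
```

View pics/w3.png

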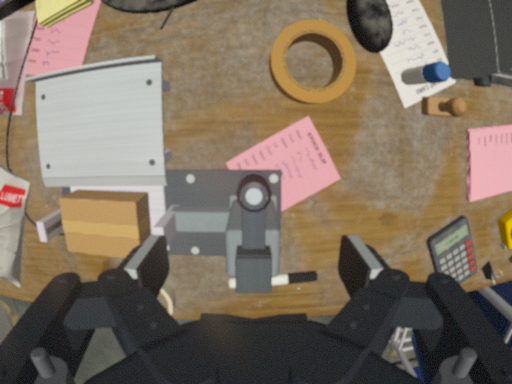

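The crank is on the shaft, with its knob at (253,192) in line with the fingers. I'll grip the knob.

Request:
jog_arm(
  plan=[
    [0,0,0.8,0,0,0,1],
    [0,0,1,0,0,0,1],
    [0,0,1,0,0,0,1],
    [0,0,0.8,0,0,0,1],
    [0,0,0,0,0,0,1],
    [0,0,0,0,0,0,1],
  ],
)

```text
t: 10.45
tool_pos: [0.538, -0.1229, 0.1666]
tool_rot: [-3.141, 0.057, 0.001]
contact_force: [0.4, 0.4, 1.1]
opening: 0.0857
grip_force: 0.0
```

Request:
jog_arm(
  plan=[
    [0,0,0,0,0,0,-1],
    [0,0,0,0,0,0,-1],
    [0,0,0,0,0,0,-1],
    [0,0,0,0,0,0,-1],
    [0,0,0,0,0,0,-1],
    [0,0,0,0,0,0,-1],
    [0,0,0,0,0,0,-1],
  ],
  grip_force=35,
)

```text
t: 11.15
tool_pos: [0.5388, -0.123, 0.1674]
tool_rot: [3.141, -0.057, 0.002]
contact_force: [1.0, 0.2, 1.4]
opening: 0.0237
grip_force: 34.3
```

```bash
cat >> h.py <<'E'
C=np.array([.4635,-.1203]); 
def wind(adeg,step=15,n=8):
    "adeg: clockwise angle in tool frame now; prints rows"
    o=ctrl.get_obs(); M=R.from_rotvec(o["tool_rot"]).as_matrix(); v=o["tool_pos"][:2]-C
    w=np.degrees(np.arctan2(v[1],v[0])); print("t",round(o["t"],2),"yaw of knob",round(w,2),"r",round(np.hypot(*v)*1000,2),"z",round(o["tool_pos"][2],4),"F",np.round(o["contact_force"],1),"open",round(o["opening"],4))
    p=np.append(v,0)
    for k in range(1,n+1):
        a=np.radians(adeg-step*k); q=np.array([.075*np.cos(a),.075*np.sin(a),0]); d=M.T@(q-p)/.02; p=q; print(np.round(d[:2],2).tolist())
E
python3 -c "
from h import *
wind(-2.2)"
```

```text
t 11.15 yaw of knob -2.09 r 75.37 z 0.1674 F [1.  0.2 1.4] open 0.0237
[-0.15, 0.98]
[-0.38, 0.9]
[-0.6, 0.78]
[-0.78, 0.59]
[-0.91, 0.37]
[-0.97, 0.13]
[-0.97, -0.13]
[-0.9, -0.38]
```

Request:
jog_arm(
  plan=[
    [-0.13,0.97,0,0,0,0,-1],
    [-0.37,0.91,0,0,0,0,-1],
    [-0.6,0.78,0,0,0,0,-1],
    [-0.78,0.6,0,0,0,0,-1],
  ],
)

```text
t: 11.55
tool_pos: [0.4999, -0.1873, 0.1688]
tool_rot: [-3.141, 0.058, -0.007]
contact_force: [2.9, 1.7, 6.0]
opening: 0.0236
grip_force: 35.8
```

```bash
python3 -c "
from h import *
wind(-62.2)"
```

```text
t 11.55 yaw of knob -61.47 r 76.24 z 0.1688 F [2.9 1.7 6. ] open 0.0236
[-0.98, 0.34]
[-0.97, 0.13]
[-0.97, -0.13]
[-0.9, -0.38]
[-0.78, -0.6]
[-0.59, -0.78]
[-0.37, -0.91]
[-0.13, -0.97]
```

Request:
jog_arm(
  plan=[
    [-0.93,0.36,0,0,0,0,-1],
    [-0.97,0.13,0,0,0,0,-1],
    [-0.97,-0.13,0,0,0,0,-1],
    [-0.91,-0.37,0,0,0,0,-1],
    [-0.78,-0.6,0,0,0,0,-1],
    [-0.6,-0.78,0,0,0,0,-1],
    [-0.37,-0.91,0,0,0,0,-1],
    [-0.13,-0.97,0,0,0,0,-1],
  ],
)

```text
t: 12.35
tool_pos: [0.3828, -0.1212, 0.1716]
tool_rot: [3.13, -0.062, -0.02]
contact_force: [-27.6, -4.0, 22.8]
opening: 0.0242
grip_force: 39.7
```

```bash
python3 -c "
from h import *
wind(-182.2)"
```

```text
t 12.35 yaw of knob -179.35 r 80.73 z 0.1716 F [-27.6  -4.   22.8] open 0.0242
[0.41, -1.17]
[0.37, -0.9]
[0.59, -0.78]
[0.78, -0.6]
[0.9, -0.38]
[0.97, -0.13]
[0.97, 0.13]
[0.9, 0.37]
```

Run:
```python
from h import *
go(.3886,-.1203,.167,-2.2)
print(np.round(ctrl.camera_info("wrist")["T_tool_cam"],3).tolist())
a,d=ctrl.get_image("scene"); b,d2=ctrl.get_image("wrist")
c=cv2.resize(a[120:260,180:370],(800,590)); save("pics/s3.png",c)
go(.3886,-.1203,.167,-2.2)
```

```text
t 12.35 pos [ 0.3828 -0.1212  0.1716] yaw -2.29 tilt [-0.013 -0.011 -1.   ] F [-27.6  -4.   22.8] open 0.0242
shift units [ 0.292 -0.06   0.226] turn units [ 0.014  0.016 -0.002]
[[-0.0, -0.965, -0.26, 0.064], [1.0, -0.0, 0.001, 0.001], [-0.001, -0.26, 0.965, -0.165], [0.0, 0.0, 0.0, 1.0]]
t 12.45 pos [ 0.3825 -0.1179  0.1706] yaw -2.06 tilt [-0.014 -0.004 -1.   ] F [-29.   -0.7  24.6] open 0.0234
shift units [0.313 0.11  0.177] turn units [0.006 0.018 0.003]
```

View pics/s3.png

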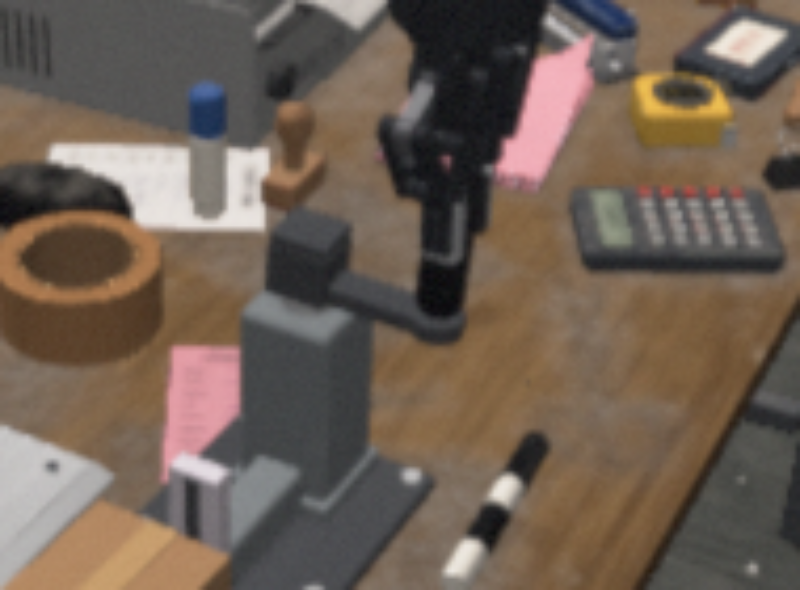

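The scene crop shows the crank still on the tower, with the hub at (310,255) and the arm running out to the gripped knob at (440,300). The tool feels about 29 N, so I'll check the crank's tilt from depth.

Run:
```python
from h import *
a,d=ctrl.get_image("scene"); P=cloud("scene",d)
z0=np.load("scene0.npz")["d"]; P0=cloud("scene",z0)
def st(name,P,x0,x1,y0,y1,zl,zh):
    m=(P[...,0]>x0)&(P[...,0]<x1)&(P[...,1]>y0)&(P[...,1]<y1)&(P[...,2]>zl)&(P[...,2]<zh); q=P[m]
    if len(q)<5: print(name,len(q));return
    A=np.c_[q[:,0]-q[:,0].mean(),q[:,1]-q[:,1].mean(),np.ones(len(q))]; c=np.linalg.lstsq(A,q[:,2],rcond=None)[0]
    print(name,len(q),"ctr",np.round((q[:,:2].min(0)+q[:,:2].max(0))*500,1),"mean",np.round(q.mean(0)*1000,1),"slope",np.round(c[:2],3))
st("hubtop",P,.43,.50,-.15,-.08,.165,.20)
st("arm",P,.40,.44,-.15,-.09,.142,.162)
st("tower",P,.43,.50,-.16,-.08,.12,.138)
st("tower0",P0,.43,.50,-.16,-.08,.12,.138)
t,d=ctrl.get_image("top");Q=cloud("top",d)
st("hubtopT",Q,.43,.50,-.15,-.08,.165,.20); st("towerT",Q,.43,.50,-.16,-.08,.125,.138)
st("platT",Q,.43,.50,.135,.155,.01,.07); st("cartT",Q,.43,.51,.05,.12,.06,.13)
go(.3885,-.117,.167,-2.2)
```

```text
hubtop 226 ctr [ 463.3 -118.3] mean [ 461.5 -113.9  176.1] slope [ 0.118 -0.213]
arm 153 ctr [ 419.9 -118.5] mean [ 420.4 -114.5  149.4] slope [ 0.018 -0.186]
tower 278 ctr [ 463.6 -109.6] mean [ 460.2 -100.7  129.9] slope [ 0.057 -0.182]
tower0 358 ctr [ 463.8 -119.6] mean [ 458.5 -107.9  130.4] slope [ 0.044 -0.099]
hubtopT 267 ctr [ 462.2 -119.7] mean [ 463.6 -120.7  178.4] slope [ 0.065 -0.012]
towerT 291 ctr [ 464.6 -120.9] mean [ 470.8 -128.2  130.7] slope [0.004 0.001]
platT 27 ctr [432.7 144.8] mean [432.5 144.7  32.2] slope [ 0.245 -0.122]
cartT 1283 ctr [469.8  84.9] mean [469.7  84.7  81.9] slope [ 0.002 -0.007]
t 12.55 pos [ 0.3823 -0.1183  0.1704] yaw -2.09 tilt [-0.015 -0.004 -1.   ] F [-30.   -0.2  25.8] open 0.0237
shift units [ 0.31  -0.078  0.165] turn units [0.005 0.02  0.002]
```

The platform has risen about 11 mm for the half turn and the crank is seated, so only the grip is strained. I'll ease the command outwards and up.

Request:
jog_arm(
  plan=[
    [-0.25,0,-0.2,0,0,0,-1],
    [0,0,0,0,0,0,-1],
  ],
)

```text
t: 12.75
tool_pos: [0.382, -0.1174, 0.172]
tool_rot: [3.14, -0.058, -0.001]
contact_force: [-6.3, -0.1, 5.9]
opening: 0.0235
grip_force: 39.1
```

```bash
python3 -c "
from h import *
go(.3885,-.117,.167,-2.2)
print(np.round(ctrl.get_obs()['q'],3),np.round(ctrl.get_obs()['wrist_torque'],2))"
```

```text
t 12.75 pos [ 0.382  -0.1174  0.172 ] yaw -2.11 tilt [-0.001 -0.001 -1.   ] F [-6.3 -0.1  5.9] open 0.0235
shift units [ 0.322 -0.031  0.252] turn units [0.001 0.001 0.002]
[-4.840e-01 -5.120e-01  2.152e+00 -1.000e-03  1.503e+00  1.124e+00] [0.06 1.12 0.04]
```

Request:
jog_arm(
  plan=[
    [0,0,0,0,0,0,1],
    [0,0,0,0,0,0,1],
    [0,0,0,0,0,0,1],
    [0,0,0,0,0,0,1],
    [0.33,0,0,0,0,0,1],
    [0,0,0,0,0,0,1],
    [0,0,0,0,0,0,1],
  ],
)

```text
t: 13.45
tool_pos: [0.3895, -0.1173, 0.1708]
tool_rot: [-3.141, 0.057, 0.0]
contact_force: [-0.4, 0.3, -0.2]
opening: 0.0851
grip_force: 0.0
```

Run:
```python
from h import *
go(.3885,-.117,.168,-2.2)
im,d=ctrl.get_image('top');P=cloud("top",d);Z=P[...,2]
m=(Z>.142)&(Z<.20)&(P[...,0]>.37)&(P[...,0]<.5)&(P[...,1]>-.16)&(P[...,1]<-.08)
q=P[m];print(len(q),q.min(0),q.max(0)); print(cv2.minAreaRect((q[:,:2]*1000).astype(np.float32)))
im,d=ctrl.get_image('wrist');save('pics/w4.png',im)
```

```text
t 13.45 pos [ 0.3895 -0.1173  0.1708] yaw -2.07 tilt [-0.  0. -1.] F [-0.4  0.3 -0.2] open 0.0851
shift units [-0.049 -0.011  0.142] turn units [-0.     0.     0.003]
228 [ 0.44575345 -0.13641804  0.17347042] [ 0.47697906 -0.1046717   0.18268138]
((461.32269287109375, -120.3201675415039), (32.483028411865234, 29.812856674194336), 87.29470825195312)
```

View pics/w4.png

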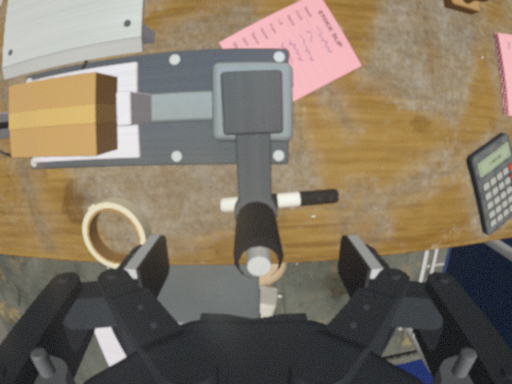

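The hub is square and seated at (252,100), and the knob (258,262) is between the pads. I'll regrip and carry on winding.

Request:
jog_arm(
  plan=[
    [0,0,0.1,0,0,0,-1],
    [0,0,0,0,0,0,-1],
    [0,0,0,0,0,0,-1],
    [0,0,0,0,0,0,-1],
    [0,0,0,0,0,0,-1],
    [0,0,0,0,0,0,-1],
  ],
  grip_force=50,
)

```text
t: 14.15
tool_pos: [0.3892, -0.1174, 0.1691]
tool_rot: [3.141, -0.057, -0.0]
contact_force: [-1.7, -1.0, 1.0]
opening: 0.0231
grip_force: 48.9
```

Request:
jog_arm(
  plan=[
    [0.13,-0.97,0,0,0,0,-1],
    [0.37,-0.91,0,0,0,0,-1],
    [0.6,-0.78,0,0,0,0,-1],
    [0.78,-0.6,0,0,0,0,-1],
    [0.91,-0.37,0,0,0,0,-1],
    [0.97,-0.13,0,0,0,0,-1],
  ],
)

```text
t: 14.75
tool_pos: [0.4688, -0.0428, 0.1719]
tool_rot: [-3.138, 0.055, -0.004]
contact_force: [-2.5, 6.0, 12.3]
opening: 0.023
grip_force: 50.5
```

```bash
python3 -c "
from h import *
wind(-272.2)"
```

```text
t 14.75 yaw of knob 86.11 r 77.65 z 0.1719 F [-2.5  6.  12.3] open 0.023
[0.86, 0.26]
[0.9, 0.38]
[0.77, 0.6]
[0.59, 0.78]
[0.37, 0.91]
[0.12, 0.97]
[-0.13, 0.97]
[-0.38, 0.9]
```

Request:
jog_arm(
  plan=[
    [0.95,0.1,-0.1,0,0,0,-1],
    [0.91,0.37,0,0,0,0,-1],
    [0.78,0.6,0,0,0,0,-1],
    [0.6,0.78,0,0,0,0,-1],
    [0.37,0.91,0,0,0,0,-1],
    [0.13,0.97,0,0,0,0,-1],
  ],
)

```text
t: 15.35
tool_pos: [0.544, -0.1223, 0.1745]
tool_rot: [-3.141, 0.055, -0.018]
contact_force: [5.5, 1.7, 5.7]
opening: 0.0233
grip_force: 49.5
```

```bash
python3 -c "
from h import *
wind(-2.2)"
```

```text
t 15.35 yaw of knob -1.41 r 80.5 z 0.1745 F [5.5 1.7 5.7] open 0.0233
[-0.41, 1.02]
[-0.38, 0.9]
[-0.6, 0.77]
[-0.78, 0.59]
[-0.91, 0.37]
[-0.97, 0.12]
[-0.97, -0.13]
[-0.9, -0.38]
```

Request:
jog_arm(
  plan=[
    [0,0,0,0,0,0,1],
    [0,0,0,0,0,0,1],
    [0,0,0,0,0,0,1],
    [0,0,0,0,0,0,1],
    [-0.25,0,0.3,0,0,0,1],
    [0,0,0,0,0,0,1],
    [0,0,0,0,0,0,1],
  ],
)

```text
t: 16.05
tool_pos: [0.5337, -0.1217, 0.1643]
tool_rot: [-3.141, 0.057, 0.001]
contact_force: [-0.1, -0.5, 0.3]
opening: 0.085
grip_force: 0.0
```

Run:
```python
from h import *
a=np.radians(-2.2); go(.4635+.075*np.cos(a),-.1203+.075*np.sin(a),.168,-2.2)
P=cloud("top",ctrl.get_image("top")[1]);Z=P[...,2]
m=(Z>.165)&(Z<.2)&(abs(P[...,0]-.463)<.035)&(abs(P[...,1]+.12)<.035); q=P[m]; print("hub",len(q),cv2.minAreaRect((q[:,:2]*1000).astype(np.float32)),np.median(q[:,2]))
m=(Z>.06)&(Z<.13)&(abs(P[...,0]-.47)<.03)&(abs(P[...,1]-.085)<.04);print("carton z",P[m].mean(0))
```

```text
t 16.05 pos [ 0.5337 -0.1217  0.1643] yaw -2.08 tilt [-0.001  0.    -1.   ] F [-0.1 -0.5  0.3] open 0.085
shift units [ 0.24   0.068 -0.183] turn units [-0.     0.001  0.003]
hub 151 ((467.24444580078125, -115.1338882446289), (20.794551849365234, 28.9622859954834), 79.75312042236328) 0.17738520256399157
carton z [0.47139858 0.10031462 0.09289451]
```

Request:
jog_arm(
  plan=[
    [0.24,0.07,-0.18,0,0,0,1],
    [0,0,0,0,0,0,-1],
    [0,0,0,0,0,0,-1],
    [0,0,0,0,0,0,-1],
    [0,0,0,0,0,0,-1],
    [0,0,0,0,0,0,-1],
    [0,0,0,0,0,0,-1],
  ],
)

```text
t: 16.8
tool_pos: [0.539, -0.1235, 0.1686]
tool_rot: [-3.141, 0.057, -0.0]
contact_force: [0.4, 1.4, 1.1]
opening: 0.0234
grip_force: 49.0
```

Request:
jog_arm(
  plan=[
    [-0.13,0.97,0,0,0,0,-1],
    [-0.37,0.91,0,0,0,0,-1],
    [-0.6,0.78,0,0,0,0,-1],
    [-0.78,0.6,0,0,0,0,-1],
    [-0.91,0.37,0,0,0,0,-1],
    [-0.97,0.13,0,0,0,0,-1],
  ],
)

```text
t: 17.4
tool_pos: [0.4611, -0.1949, 0.1689]
tool_rot: [-3.137, 0.058, -0.002]
contact_force: [1.8, 7.2, 1.2]
opening: 0.0238
grip_force: 49.4
```

```bash
python3 -c "
from h import *
wind(-92.2)"
```

```text
t 17.4 yaw of knob -91.85 r 74.62 z 0.1689 F [1.8 7.2 1.2] open 0.0238
[-0.99, -0.11]
[-0.9, -0.38]
[-0.78, -0.6]
[-0.59, -0.78]
[-0.37, -0.91]
[-0.13, -0.97]
[0.13, -0.97]
[0.38, -0.9]
```

Request:
jog_arm(
  plan=[
    [-0.97,-0.13,0,0,0,0,-1],
    [-0.91,-0.37,0,0,0,0,-1],
    [-0.78,-0.6,0,0,0,0,-1],
    [-0.6,-0.78,0,0,0,0,-1],
    [-0.37,-0.91,0,0,0,0,-1],
    [-0.13,-0.97,0,0,0,0,-1],
  ],
)

```text
t: 18.0
tool_pos: [0.3876, -0.1186, 0.1694]
tool_rot: [3.138, -0.059, -0.001]
contact_force: [-1.4, -1.7, 2.3]
opening: 0.0238
grip_force: 49.5
```

Request:
jog_arm(
  plan=[
    [0,0,0,0,0,0,1],
    [0,0,0,0,0,0,1],
    [0,0,0,0,0,0,1],
    [0,0,0,0,0,0,1],
  ],
)

```text
t: 18.4
tool_pos: [0.3887, -0.1186, 0.1683]
tool_rot: [-3.141, 0.058, 0.001]
contact_force: [-0.7, -0.1, -0.4]
opening: 0.0803
grip_force: 0.0
```

Run:
```python
from h import *
go(.3886,-.1174,.168,-2.2)
P=cloud("top",ctrl.get_image("top")[1]);Z=P[...,2]
m=(Z>.06)&(Z<.13)&(abs(P[...,0]-.47)<.03)&(abs(P[...,1]-.085)<.04);print("carton z",P[m].mean(0),P[m].std(0)[2])
```

```text
t 18.4 pos [ 0.3887 -0.1186  0.1683] yaw -2.13 tilt [-0.  0. -1.] F [-0.7 -0.1 -0.4] open 0.0803
shift units [-0.006 -0.06   0.015] turn units [-0.     0.001  0.002]
carton z [0.46983008 0.08482673 0.10372364] 0.0015649244945992646
```

Run:
```python
from h import *
for n in("top","scene"):
    z=np.load(n+"0.npz");P=cloud(n,z["d"]);Z=P[...,2]
    m=(abs(Z)<.004)&(P[...,0]>.36)&(P[...,0]<.75)&(P[...,1]>-.35)&(P[...,1]<.25)
    q=P[m];A=np.c_[q[:,:2]-[.47,.08],np.ones(len(q))];c=np.linalg.lstsq(A,q[:,2],rcond=None)[0];print(n,"table plane at carton",c)
    for nm,x,y,w,l,zl,zh in(("shelf",.6055,.0755,.05,.08,.05,.08),("carton",.4704,.0848,.025,.04,.06,.09)):
        m=(abs(P[...,0]-x)<w)&(abs(P[...,1]-y)<l)&(Z>zl)&(Z<zh);q=P[m];A=np.c_[q[:,:2]-[x,y],np.ones(len(q))];f=np.linalg.lstsq(A,q[:,2],rcond=None)[0];print(nm,m.sum(),f,"minus table",f[2]-A[0,2]*c[2]-(x-.47)*c[0]-(y-.08)*c[1])
```

```text
top table plane at carton [ 3.36396797e-05 -9.64038265e-04 -7.64253879e-04]
shelf 3383 [-0.0006044  -0.00119221  0.06473864] minus table 0.06549399812908048
carton 895 [-0.00383311 -0.00042606  0.07138092] minus table 0.07214978419160406
scene table plane at carton [ 0.00193523 -0.00141512  0.00071662]
shelf 2343 [ 0.00057862 -0.00263687  0.0666695 ] minus table 0.065684296795278
carton 692 [ 0.00579842 -0.00432968  0.07306633] minus table 0.07235573787629455
```

Request:
jog_arm(
  plan=[
    [0,-0.05,0,0,0,0,-1],
    [0,0,0,0,0,0,-1],
    [0,0,0,0,0,0,-1],
    [0,0,0,0,0,0,-1],
    [0,0,0,0,0,0,-1],
    [0,0,0,0,0,0,-1],
  ],
)

```text
t: 19.05
tool_pos: [0.3887, -0.1173, 0.1687]
tool_rot: [3.14, -0.057, 0.0]
contact_force: [-1.1, -0.6, 1.8]
opening: 0.024
grip_force: 48.9
```

Request:
jog_arm(
  plan=[
    [0.13,-0.97,0,0,0,0,-1],
    [0.37,-0.91,0,0,0,0,-1],
    [0.6,-0.78,0,0,0,0,-1],
    [0.78,-0.6,0,0,0,0,-1],
    [0.91,-0.37,0,0,0,0,-1],
    [0.97,-0.13,0,0,0,0,-1],
  ],
)

```text
t: 19.65
tool_pos: [0.4672, -0.0436, 0.1693]
tool_rot: [-3.14, 0.055, -0.0]
contact_force: [-2.1, -1.3, 3.4]
opening: 0.0233
grip_force: 49.5
```

```bash
python3 -c "
from h import *
wind(-272.2)"
```

```text
t 19.65 yaw of knob 87.24 r 76.83 z 0.1693 F [-2.1 -1.3  3.4] open 0.0233
[0.93, 0.22]
[0.9, 0.38]
[0.77, 0.6]
[0.59, 0.78]
[0.37, 0.91]
[0.12, 0.97]
[-0.13, 0.97]
[-0.38, 0.9]
```

Request:
jog_arm(
  plan=[
    [0.95,0.15,0,0,0,0,-1],
    [0.91,0.37,0,0,0,0,-1],
    [0.78,0.6,0,0,0,0,-1],
    [0.6,0.78,0,0,0,0,-1],
    [0.37,0.91,0,0,0,0,-1],
    [0.1,0.8,0,0,0,0,-1],
    [0,0,0,0,0,0,-1],
  ],
)

```text
t: 20.35
tool_pos: [0.54, -0.1218, 0.1701]
tool_rot: [3.139, -0.06, 0.008]
contact_force: [5.2, -0.0, 5.7]
opening: 0.0235
grip_force: 49.7
```

Request:
jog_arm(
  plan=[
    [0,0,0,0,0,0,1],
    [0,0,0,0,0,0,1],
    [0,0,0,0,0,0,1],
    [0,0,0,0,0,0,1],
    [0,0,-1,0,0,0,1],
    [0,0,-1,0,0,0,1],
    [0,0,-1,0,0,0,1],
    [0,0,-1,0,0,0,1],
  ],
)

```text
t: 21.15
tool_pos: [0.5376, -0.1192, 0.2488]
tool_rot: [-3.141, 0.056, 0.002]
contact_force: [0.2, -0.5, 0.9]
opening: 0.0849
grip_force: 0.0
```

Request:
jog_arm(
  plan=[
    [-1,0,-1,0,0,0,1],
    [-1,0,-1,0,0,0,1],
    [-1,0,0,0,0,0,1],
    [-1,0,0,0,0,0,1],
    [-1,0,0,0,0,0,1],
    [-1,0,0,0,0,0,-1],
    [0,0,0,0,0,0,-1],
  ],
)

```text
t: 21.85
tool_pos: [0.4169, -0.1149, 0.2885]
tool_rot: [3.141, -0.058, 0.001]
contact_force: [1.3, 0.1, 0.3]
opening: 0.0591
grip_force: 0.0
```

Run:
```python
from h import *
go(.40,.08,.25,-2.2)
for n in("top","scene"):
    im,d=ctrl.get_image(n);P=cloud(n,d);Z=P[...,2]
    if n=="top": save("pics/t5.png",im)
    else: save("pics/s5.png",cv2.resize(im[150:340,80:330],(790,600)))
    for nm,x,y,w,l,zl,zh in(("shelf",.6055,.0755,.05,.08,.05,.08),("carton",.4704,.0848,.025,.04,.09,.14),("hub",.4635,-.1203,.015,.015,.165,.2),("knob",.5385,-.123,.025,.025,.195,.22)):
        m=(abs(P[...,0]-x)<w)&(abs(P[...,1]-y)<l)&(Z>zl)&(Z<zh);print(n,nm,m.sum(),np.round(P[m].mean(0),4))
    if n=="top":
        m=((abs(P[...,0]-.47)<.07)&(abs(P[...,1]-.085)<.09)&(Z>.1)).astype(np.uint8);print(cv2.minAreaRect((P[m>0][:,:2]*1000).astype(np.float32)))
```

```text
t 21.85 pos [ 0.4169 -0.1149  0.2885] yaw -2.11 tilt [ 0. -0. -1.] F [1.3 0.1 0.3] open 0.0591
shift units [-1.207 -9.708  1.921] turn units [ 0.001 -0.001  0.002]
top shelf 3176 [0.6074 0.0796 0.0647]
top carton 797 [0.4709 0.0923 0.1149]
top hub 0 [nan nan nan]
top knob 117 [ 0.5367 -0.1222  0.2063]
((471.80059814453125, 100.29557800292969), (90.0916976928711, 81.0403060913086), 84.32500457763672)
scene shelf 2343 [0.6047 0.0801 0.0667]
scene carton 701 [0.4701 0.086  0.1166]
scene hub 131 [ 0.4623 -0.1175  0.1772]
scene knob 101 [ 0.5374 -0.1157  0.2048]<stdin>:8: RuntimeWarning: Mean of empty slice.
  ret = um.true_divide(
```

View pics/s5.png

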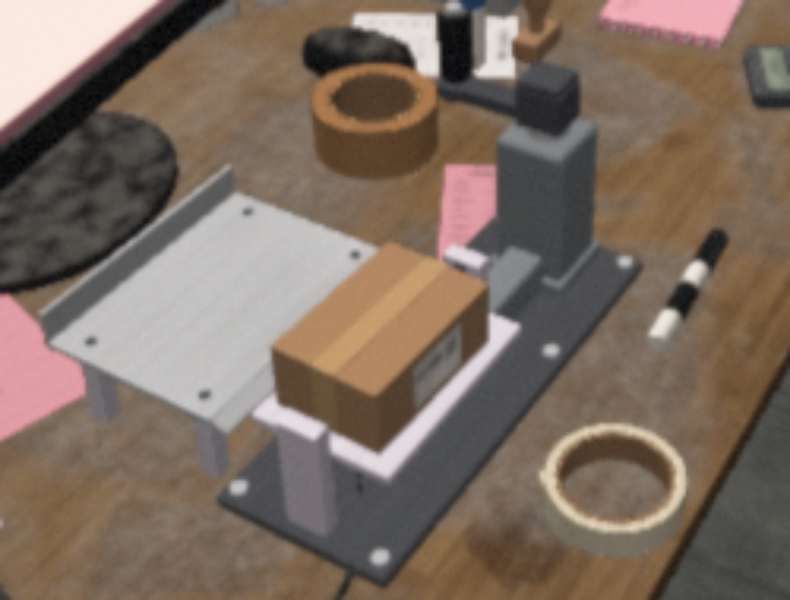

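The carton sits between the masts on a raised platform, whose top is flush with the shelf. Depth agrees: platform about 65 to 65.6 mm, shelf about 65.6 mm. I'll go behind the carton with the fingers part open and push.

Request:
jog_arm(
  plan=[
    [-0.2,-1,0,0,0,0,0.4],
    [-0.2,-1,0,0,0,0,0.4],
    [-0.2,-1,0,0,0,0,0.4],
    [-0.2,-1,0,0,0,0,0.4],
    [-0.2,-1,0,0,0,0,0.4],
    [-0.2,-1,0,0,0,0,0.4],
    [-0.2,-1,0,0,0,0,0.4],
    [-0.2,-1,0,0,0,0,0.4],
  ],
)

```text
t: 22.75
tool_pos: [0.3924, 0.047, 0.2883]
tool_rot: [-3.141, 0.056, 0.001]
contact_force: [0.3, -0.5, -0.6]
opening: 0.0597
grip_force: 0.0
```

Request:
jog_arm(
  plan=[
    [-0.2,-1,0,0,0,0,0.4],
    [-0.2,-1,0,0,0,0,0.4],
    [0,0,0.5,0,0,0,0.4],
    [0,0,0.5,0,0,0,0.4],
    [0,0,0,0,0,0,0.4],
  ],
)

```text
t: 23.25
tool_pos: [0.3848, 0.0857, 0.2658]
tool_rot: [3.141, -0.058, -0.007]
contact_force: [-0.3, 0.1, -0.2]
opening: 0.0597
grip_force: 0.0
```

Run:
```python
from h import *
go(.385,.088,.08,-2.2)
```

```text
t 23.25 pos [0.3848 0.0857 0.2658] yaw -2.11 tilt [-0.004 -0.    -1.   ] F [-0.3  0.1 -0.2] open 0.0597
shift units [ 0.048 -0.12   9.291] turn units [0.001 0.006 0.002]
```

Request:
jog_arm(
  plan=[
    [0,-0.1,1,0,0,0,0.4],
    [0,0,1,0,0,0,0.4],
    [0,0,1,0,0,0,0.4],
    [0,0,1,0,0,0,0.4],
    [0,0,1,0,0,0,0.4],
    [0,0,1,0,0,0,0.4],
    [0,0,1,0,0,0,0.4],
    [0,0,0.5,0,0,0,0.4],
  ],
)

```text
t: 24.05
tool_pos: [0.3845, 0.0874, 0.1163]
tool_rot: [3.141, -0.06, -0.005]
contact_force: [-0.2, -0.1, -0.3]
opening: 0.06
grip_force: 0.0
```

Request:
jog_arm(
  plan=[
    [0,0,0.8,0,0,0,0.4],
    [0,0,0.8,0,0,0,0.4],
    [0,0,0,0,0,0,0.4],
    [0,0,0,0,0,0,0.4],
  ],
)

```text
t: 24.45
tool_pos: [0.3858, 0.0878, 0.0869]
tool_rot: [3.141, -0.058, -0.0]
contact_force: [0.6, 0.8, -0.2]
opening: 0.0597
grip_force: 0.0
```

Run:
```python
from h import *
go(.549,.082,.08,-2.2)
```

```text
t 24.45 pos [0.3858 0.0878 0.0869] yaw -2.13 tilt [-0. -0. -1.] F [ 0.6  0.8 -0.2] open 0.0597
shift units [ 8.165 -0.01   0.345] turn units [0.    0.    0.002]
```

Request:
jog_arm(
  plan=[
    [0.5,0,0.3,0,0,0,0.4],
    [0.5,0,0,0,0,0,0.4],
    [0.5,0,0,0,0,0,0.4],
    [0.5,0,0,0,0,0,0.4],
    [0.5,0,0,0,0,0,0.4],
    [0.5,0,0,0,0,0,0.4],
    [0.5,0,0,0,0,0,0.4],
    [0.5,0,0,0,0,0,0.4],
  ],
)

```text
t: 25.25
tool_pos: [0.4663, 0.0853, 0.0805]
tool_rot: [-3.141, 0.057, 0.0]
contact_force: [-3.0, -0.6, 1.2]
opening: 0.0593
grip_force: 1.1
```

Request:
jog_arm(
  plan=[
    [0.5,0,0,0,0,0,0.4],
    [0.5,0,0,0,0,0,0.4],
    [0.5,0,0,0,0,0,0.4],
    [0.5,0,0,0,0,0,0.4],
    [0.5,0,0,0,0,0,0.4],
    [0.5,0,0,0,0,0,0.4],
    [0.4,0,0,0,0,0,0.4],
    [0.2,0,0,0,0,0,0.4],
  ],
)

```text
t: 26.05
tool_pos: [0.5383, 0.0826, 0.0805]
tool_rot: [3.141, -0.057, 0.0]
contact_force: [-3.1, 0.6, 1.7]
opening: 0.0598
grip_force: 1.1
```

```bash
cat > chk.py <<'E'
from h import *
go(.549,.082,.08,-2.2)
P=cloud("top",ctrl.get_image("top")[1]);Z=P[...,2]
m=(Z>.1)&(Z<.13)&(P[...,0]>.48)&(P[...,0]<.7)&(P[...,1]>0)&(P[...,1]<.17);q=P[m]
print("carton",len(q),cv2.minAreaRect((q[:,:2]*1000).astype(np.float32)),q[:,2].mean(),q.max(0)[0])
P=cloud("scene",ctrl.get_image("scene")[1]);Z=P[...,2]
m=(Z>.11)&(Z<.125)&(P[...,0]>.45)&(P[...,0]<.7)&(P[...,1]>0)&(P[...,1]<.17);q=P[m]
print("carton scene",len(q),q.min(0),q.max(0),q.mean(0))
E
python3 chk.py
```

```text
t 26.05 pos [0.5383 0.0826 0.0805] yaw -2.09 tilt [ 0. -0. -1.] F [-3.1  0.6  1.7] open 0.0598
shift units [0.537 0.008 0.024] turn units [-0.    -0.     0.002]
carton 889 ((576.546875, 50.618675231933594), (59.887550354003906, 102.94107055664062), 89.43696594238281) 0.1145094829017648 0.6282162567776403
carton scene 943 [0.52562997 0.02166876 0.11001882] [0.63367508 0.14438564 0.12472185] [0.58253021 0.10507382 0.11647672]
```

Request:
jog_arm(
  plan=[
    [0.4,0,0,0,0,0,0.4],
    [0.3,0,0,0,0,0,0.4],
    [0,0,0,0,0,0,0.4],
    [-1,0,0,0,0,0,0.4],
    [-1,0,0,0,0,0,0.4],
    [-1,0,-0.5,0,0,0,0.4],
    [-1,0,-1,0,0,0,0.4],
    [-1,0,-1,0,0,0,0.4],
  ],
)

```text
t: 26.95
tool_pos: [0.4505, 0.0858, 0.1307]
tool_rot: [3.141, -0.057, -0.001]
contact_force: [1.1, -0.5, 0.1]
opening: 0.06
grip_force: 0.0
```

Request:
jog_arm(
  plan=[
    [-0.5,0,-1,0,0,0,0.4],
    [-0.5,0,-1,0,0,0,0.4],
    [0,0,-1,0,0,0,0.4],
    [0,0,-1,0,0,0,0.4],
    [0,0,-1,0,0,0,0.4],
    [0,0,0,0,0,0,0.4],
    [0,0,0,0,0,0,0.4],
  ],
)

```text
t: 27.65
tool_pos: [0.4317, 0.0865, 0.2305]
tool_rot: [3.141, -0.057, 0.002]
contact_force: [-0.5, -0.8, -0.6]
opening: 0.0598
grip_force: 0.0
```

```bash
python3 chk.py
python3 - <<'E'
from h import *
z=np.load("top0.npz")
for n in("top","scene"):
    P=cloud(n,ctrl.get_image(n)[1]);Z=P[...,2]
    for nm,x,y,w,l,zl,zh in(("plat",.47,.08,.04,.065,.05,.08),("shelf",.602,.0,.04,.012,.05,.08),("hub",.4635,-.1203,.012,.012,.16,.2)):
        m=(abs(P[...,0]-x)<w)&(abs(P[...,1]-y)<l)&(Z>zl)&(Z<zh);print(n,nm,m.sum(),np.round(P[m].mean(0),4))
im,_=ctrl.get_image("scene");save("pics/s6.png",cv2.resize(im[150:340,80:330],(790,600)))
E
```

```text
t 27.65 pos [0.4317 0.0865 0.2305] yaw -2.09 tilt [ 0.001 -0.    -1.   ] F [-0.5 -0.8 -0.6] open 0.0598
shift units [5.862 0.01  7.529] turn units [-0.    -0.001  0.003]
carton 2390 ((602.3189086914062, 81.09331512451172), (121.19759368896484, 81.65925598144531), 88.12076568603516) 0.11441294929529766 0.6441985616296638
carton scene 1591 [0.56047167 0.02077791 0.11000055] [0.64804045 0.14596984 0.12047261] [0.60151041 0.08689862 0.11636723]
top plat 1797 [0.4762 0.0701 0.0647]
top shelf 403 [0.6018 0.     0.0648]
top hub 162 [ 0.4633 -0.1199  0.1779]
scene plat 1754 [0.4689 0.0819 0.0664]
scene shelf 57 [ 0.5713 -0.0013  0.0669]
scene hub 65 [ 0.4633 -0.1205  0.1793]
```

View pics/s6.png

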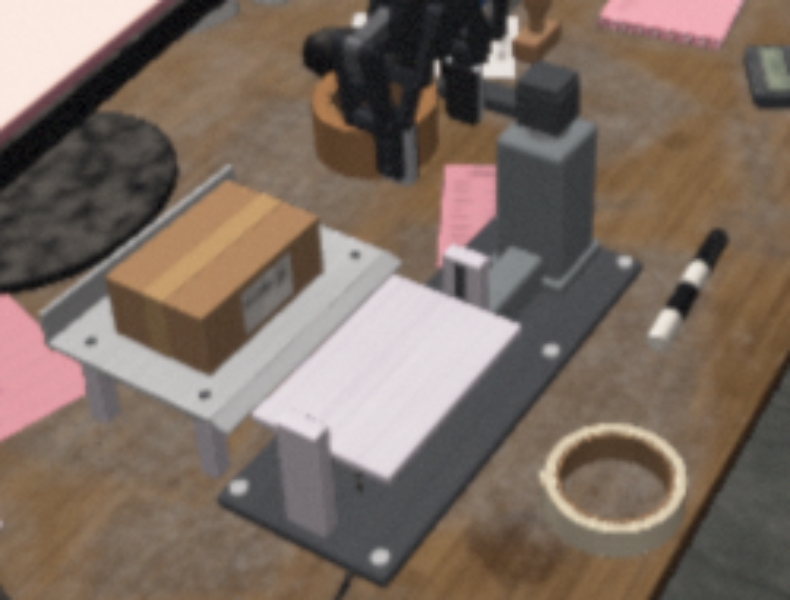

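The carton stands wholly on the shelf at (215,270), the platform at (390,375) is level with it to within 0.5 mm, and the crank is seated at (548,95). The gripper is clear of everything, so I'll hand the job in.

```bash
python3 -c "
from h import *
print(ctrl.finish_job())"
```

```text
the job is handed in; nothing more can be done
None
```

I handed the job in at about 28 s. By my last camera check the crank was seated on its shaft, the platform was level with the shelf to about 0.5 mm and the carton stood wholly on the shelf; no verdict came back on hand-in.

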